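# Home the iris ring of an upward-looking inspection camera and set it

### The arm

A 6-joint arm with a two-finger parallel gripper is mounted at the origin on the work surface. World frame = base frame: x ahead of the robot, y to its left, z up, the work surface at z = 0. Lengths are in m, angles in rad, forces in N, time in s.
With the tool pointing down it reaches from about 0.3 to 0.775 m from the base axis. Payload 14.6 kg.
Tool frame: the origin (TCP) lies at the very end of the fingers, on their centre line; the grasp point (between the pads) lies 19 mm behind it; z points along the fingers, y is the direction in which the jaws open and shut (so a half turn about z gives the same grasp; the last joint's range is limited). The gripper opens to 94 mm and grips with 3 to 60 N. Pads are 16 mm wide; open, the fingers measure 119 mm over their backs; the gripper's body (75 mm by 177 mm) begins 78 mm behind the grasp point.
Start: joints at [-1.38, 0.3, 1.521, -0, 1.321, -0.067], TCP at [0.14, -0.532, 0.205] pointing down, gripper open.
Joint ranges: [-3.03, 3.03], [-0.79, 2.21], [0.23, 2.52], [-1.04, 4.18], [0, 3.07], [-2.55, 2.55]. Speed limits (rad/s): [2.22, 2.22, 2.57, 3.14, 3.14, 3.14].

### API

Orientations are given as [roll, pitch, yaw] about the fixed x, y, z axes, in that order (R = Rz(yaw) Ry(pitch) Rx(roll)).
In Python, from station import ctrl, vision, ticket gives the robot as it stands.
- The arm moves only by the tool step_arm, never from a script. Its argument "steps" is a list of rows, each an object of numbers: "x", "y", "z": the shift along the tool's x, y, z in m; "ax", "ay", "az": the turn, a rotation vector about the tool's x, y, z in degrees; "claw": the finger opening in m, from 0 to 0.094. A call has 1 to 5 rows; each row shifts and turns the pose as measured when the row begins, along the tool's axes as they then stand; what a row does not reach is not made up. A row lasts 1/12 s, in which the tool goes at most 41.7 mm and 7.16 degrees, less where a joint would pass 70% of its speed; a pose out of reach is approached as far as the arm can. A call with a gripper value outside its range is refused whole. The fingers move at their own pace and stop on an object; "grip_force" is the grip in N (left out, the last holds). Time passes only in rows, so rows that do not move let the fingers close. It gives the time, the measured TCP pose, the force and the opening at its end, in the units of the state.
- ctrl.get_obs(): the state, without advancing time (a new reading comes with each control period).
- vision.camera(name): name is "scene" or "side" or "wrist"; returns (picture, depth): 384x512x3 uint8, red, green, blue; 384x512 float32, m along the optical axis (not along the pixel's ray), 0 where there is no reading.
- vision.camera_params(name): a dict with "fov_y" (degrees; the focal length in pixels is half the picture's height over the tangent of half this angle, whatever the lens; pixels are square), "cx", "cy" (the principal point, pixels), "origin" and "attitude" of the camera in the world; the wrist camera has in their place "mount" (4x4, takes a point from camera to tool coordinates, whose origin is the TCP and whose axes are the flange's). Camera axes: x right, y up, looking along -z (the intrinsics and any distortion apply to the point x, -y, -z); pixel columns grow to the right and rows downward; lengths in m; the calibration is good to about 2 mm. The wrist camera is an equidistant fisheye: a pixel r from the principal point sees the ray r / f radians off the axis. A picture is of the moment at which its call begins: read the wrist's pose just before it. camera_params takes no time and is no camera call.
- ticket.hand_in(): hands the job in, once; it reports no verdict.
The state is a dict: "time_s": time; "qpos": joint angles; "joint_vel": joint speeds; "tau": joint torques, N m; "ee_pos": TCP position; "eef_rot": TCP orientation; "force": force on the tool from outside, world axes, zero at the start; "moment": the same for the moment, N m; "grip_width": finger opening in m.
Only numpy, scipy, OpenCV 4.12 (cv2) and the standard library are available. Lean on these libraries where they do the work, as an engineer would, in place of code of your own. Each camera call takes 0.05 s, during which the arm holds its last target.

### The job

Set the iris of the upward-looking inspection camera: by its tab, turn the slim ring clockwise (seen from above) until you feel its closed stop, hold it pressed there for about half a second with a light but definite push (5 to 10 N at the tab, never more than 13 N, or the stop is strained), and then turn it back 40 degrees from that stop and let go. Keep off the fixed rings above and below it, and leave the other things on the bench where they are.

Things in the scene. Friction and masses are not known exactly. Their poses are not given: they have to be found in the camera images.
- stand: Grey steel foot plate, 150 x 120 x 12 mm, fixed; on it a small camera body and a round clamp that hold a lens pointing straight up. Origin: centre of the plate's underside, on the lens axis (vertical); where the iris stops lie in its frame is not known. The lens is a stack of three black rings; heights above the bench: lower ring 73-95 mm, slim iris ring 96-106 mm, upper ring 107-129 mm (top).
- iris_ring: Slim ring between the two fixed rings, 60 mm diameter, 10 mm high, turning about the lens axis with a steady drag of about 0.08 N m; stays where it is left. Origin on the axis at its underside, z up; a tab sticks out along its x axis. Its hard closed stop is inside, unseen and only felt, met turning clockwise from above, 25 to 85 degrees from the start, set differently each time.
- tab_grip (a point): Middle of the iris ring's straight flat tab, 52 mm from the lens axis, 101 mm above the bench: the place to grip or push it. The tab is 8 mm wide (across, level), 10 mm high, reaches out to 64 mm from the axis, and is free above, below and on both sides. The ring's drag is about 1.6 N here; 13 N or more here (0.7 N m about the axis) overstrains the stop.
- lower_ring (a point): Centre of the fixed ring under the iris ring, 56 mm diameter, 22 mm high, with one short round lock screw reaching to 42 mm from the axis, on the side away from the tab.
- upper_ring (a point): Centre of the fixed ring over the iris ring, 56 mm diameter, 22 mm high, with the front glass and one short round lock screw, on the side away from the tab.
- lens_cap: Bystander: loose black lens cap, 62 mm diameter, 12 mm high, lying on the bench. Origin: centre of its underside.
- screwdriver: Bystander: loose screwdriver with a grey handle, lying on the bench along its x axis. Origin: about the middle of its underside.
- tub: Bystander: loose empty white plastic tub, 76 mm across, 75 mm high. Origin: centre of its underside.
Things that resemble listed ones, but are neither listed nor needed, are in the scene too. Of the things shaped like the stand, the grey one is meant.

How it is judged:
On the way:
1. the iris ring is held pressed against its closed stop with a light but definite push (over 4 N at the stop, about 3.5 N at the tab's grip point) for 0.3 s (contact force between stop_c0 and iris_ring above 4 N), for 0.3 s.
At the end, for the whole second after the job is handed in: The iris ring has been pressed against its closed stop and now rests 40 degrees (within 5 degrees either way) back from it, counter-clockwise seen from above; it is at rest, and cap, screwdriver and tub lie within 15 mm of where they were (distance between iris_ring_c2 and stop_c0 between 0.02186 and 0.02549 m and angular speed of iris_ring below 0.05 rad/s and distance of each of lens_cap, screwdriver, tub from where it was at the start of the episode below 0.015 m); the robot touches nothing.
It fails at once if the iris ring is forced against its stop (over 28 N at the stop, about 14.5 N at the tab's grip point) (contact force between stop_c0 and iris_ring above 28 N).
It fails at once if the robot touches the fixed upper or lower ring (over 1 N) (contact force between any of the fingers, the arm and stand_c0 above 1 N or contact force between any of the fingers, the arm and stand_c1 above 1 N or contact force between any of the fingers, the arm and stand_c2 above 1 N or contact force between any of the fingers, the arm and stand_c3 above 1 N or contact force between any of the fingers, the arm and stand_c4 above 1 N or contact force between any of the fingers, the arm and stand_c5 above 1 N).
It fails at once if the cap, screwdriver or tub is moved over 15 mm (distance of any of lens_cap, screwdriver, tub from where it was at the start of the episode above 0.015 m).
It also fails if it takes over 58 s, if anything falls off the work surface, if the arm or the gripper's body presses on something with over 40 N, if the wrist force passes 120 N, or if a joint passes its speed limit or range.

## Working session

There is one attempt and no reset: what is moved stays moved. The work goes in short steps, Python scripts to look and compute and a tool call to move; the robot and the scene stay as the last step left them, time stands still between calls to the robot, and variables do not carry over. Pictures are saved under pics/ and viewed, and the job is handed in when it is done.

Besides the shell and the picture viewer there is one more tool, called after "Request:" by a JSON object that holds its "method" and its "body", one argument or row to a line. step_arm: Moves the arm, as the interface text tells. Its arguments: {"type":"object","properties":{"steps":{"type":"array"},"grip_force":{"type":"number"}},"required":["steps"]}

```bash
mkdir -p pics; ls
cat > h.py <<'E'
import numpy as np, cv2
from station import ctrl, vision, ticket
E
python3 - <<'E'
from h import *
o=ctrl.get_obs(); print(o)
for n in("scene","side"):
    im,d=vision.camera(n); cv2.imwrite(f"pics/{n}0.png",im[:,:,::-1]); np.savez(f"{n}0.npz",im=im,d=d); print(n,vision.camera_params(n))
print(vision.camera_params("wrist"))
E
```

```text
pics
{'time_s': 0.0, 'qpos': array([-1.37959853e+00,  3.00461644e-01,  1.52158179e+00, -9.92405487e-07,
        1.32069114e+00, -6.66065864e-02]), 'joint_vel': array([-5.17517434e-04,  4.69354211e-04,  6.23131811e-04,  7.42692562e-05,
       -2.06613739e-03, -1.00833245e-03]), 'tau': array([ 1.14683928e-03, -5.31800795e+01, -3.52740633e+01,  7.08815921e-02,
        2.44557374e-02, -1.05990912e-04]), 'ee_pos': array([ 0.14017067, -0.53156864,  0.20489122]), 'eef_rot': array([-3.14045320e+00, -7.50439648e-05,  2.57804584e-01]), 'force': array([ 0.21962717,  0.67712335, -0.47187537]), 'moment': array([-0.05128546,  0.00470528, -0.04107033]), 'grip_width': 0.09391746387396886}
scene {'fov_y': 47.58022673617177, 'cx': 256.9900598496921, 'cy': 194.49891147603444, 'origin': array([1.07774037, 0.06490467, 0.72742807]), 'attitude': array([ 0.71439945, -0.00289566,  1.57544895])}
side {'fov_y': 57.37195876419649, 'cx': 258.81354929026287, 'cy': 191.92789539804085, 'origin': array([0.31157912, 0.66196439, 0.66448248]), 'attitude': array([ 0.82758021,  0.0157916 , -2.81036104])}
{'fov_y': 65.70646984690485, 'cx': 249.69767953543578, 'cy': 190.42030738465726, 'mount': array([[ 5.91854210e-04,  9.73201158e-01,  2.29954683e-01,
         6.57310933e-02],
       [ 9.99999762e-01, -6.57748283e-04,  2.09899278e-04,
        -4.60740501e-04],
       [ 3.55526519e-04,  2.29954504e-01, -9.73201315e-01,
        -1.80159937e-01],
       [ 0.00000000e+00,  0.00000000e+00,  0.00000000e+00,
         1.00000000e+00]])}
```

View pics/scene0.png

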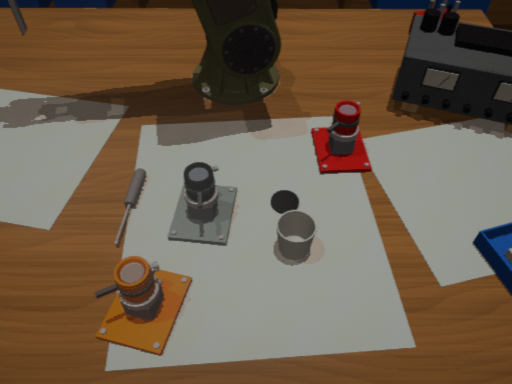

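View pics/side0.png

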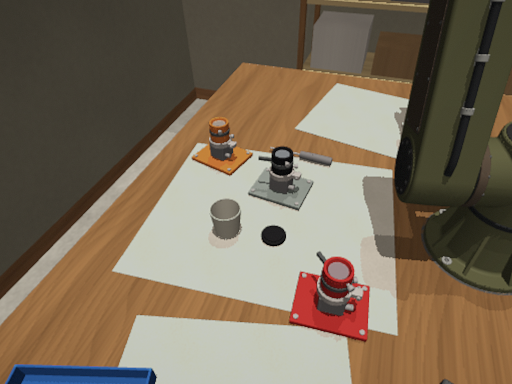

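Candidates: the grey stand at scene (203,200) / side (282,175), the orange one at scene (140,290) / side (220,145), and the red one at scene (343,135) / side (333,290). By the description it is the grey one, so I'm checking that in a close crop.

Run:
```python
from h import *
a=np.load("scene0.npz")["im"][145:250,160:250];b=np.load("side0.npz")["im"][135:215,235:345]
A=cv2.resize(a,None,fx=4,fy=4,interpolation=cv2.INTER_CUBIC);B=cv2.resize(b,None,fx=4,fy=4,interpolation=cv2.INTER_CUBIC)
c=np.zeros((420,800,3),np.uint8);c[:A.shape[0],:A.shape[1]]=A;c[:320,360:800]=B
cv2.imwrite("pics/crop0.png",cv2.convertScaleAbs(c[:,:,::-1],alpha=1.6,beta=20))
```

```text
(no output)
```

View pics/crop0.png

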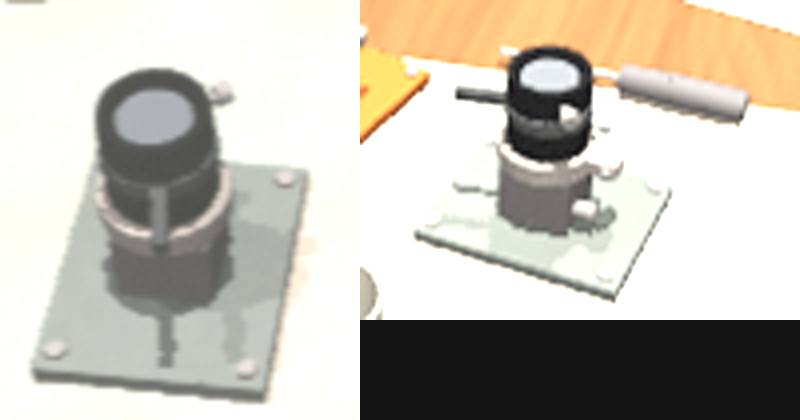

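The crop confirms the grey stand. Its tab points toward the scene camera: base at about scene (200,192), tip at (200,206), and side tip at (349/4…) ≈ (259,158). The lock screws are on the far side. Next I'm measuring positions.

```bash
cat >> h.py <<'E'
from scipy.spatial.transform import Rotation as R
def ray(n,u,v):
    p=vision.camera_params(n); f=192/np.tan(np.radians(p["fov_y"]/2))
    Rm=R.from_euler("xyz",p["attitude"]).as_matrix()
    return p["origin"], Rm@np.array([(u-p["cx"])/f,-(v-p["cy"])/f,-1.])
def onz(n,u,v,z):
    o,d=ray(n,u,v); return o+d*(z-o[2])/d[2]
def wonz(pose,u,v,z):
    p=vision.camera_params("wrist"); f=192/np.tan(np.radians(p["fov_y"]/2))
    x,y=u-p["cx"],v-p["cy"]; r=np.hypot(x,y); t=r/f
    c=np.array([np.sin(t)*x/r,-np.sin(t)*y/r,-np.cos(t)])
    M=np.array(p["mount"]); Rt=R.from_euler("xyz",pose[1]).as_matrix()
    o=pose[0]+Rt@M[:3,3]; d=Rt@(M[:3,:3]@c); return o+d*(z-o[2])/d[2]
E
python3 - <<'E'
from h import *
for n,b in(("scene",(160,145,250,250)),("side",(235,135,345,215))):
    z=np.load(n+"0.npz");im=z["im"].astype(int)
    print(n,"crop mean")
print("glass scene",onz("scene",160+155/4,145+118/4,.129),"side",onz("side",235+(552-360)/4,135+75/4,.129))
print("tabtip scene",onz("scene",200,145+243/4,.101),"side",onz("side",235+(458-360)/4,135+93/4,.101))
print("cap",onz("scene",285,202,.01),"tub top",onz("scene",296,222,.075),"sd",onz("scene",140,170,.02),onz("scene",117,243,.0))
print("orange",onz("scene",134,270,.129),"red",onz("scene",347,108,.129))
E
```

```text
scene crop mean
side crop mean
glass scene [ 0.50944975 -0.0462664   0.129     ] side [ 0.49718755 -0.04169698  0.129     ]
tabtip scene [ 0.56297017 -0.04174894  0.101     ] side [ 0.56058231 -0.04031971  0.101     ]
cap [0.47647997 0.12437475 0.01      ] tub top [0.57987347 0.1378382  0.075     ] sd [ 0.39292384 -0.20038191  0.02      ] [ 0.57820744 -0.21723521  0.        ]
orange [ 0.71802232 -0.1293109   0.129     ] red [0.3055536  0.26100525 0.129     ]
```

Request:
{"method": "step_arm", "body": {
  "steps": [
    {"x": 0.032, "y": -0.0225, "z": -0.006},
    {"x": 0.032, "y": -0.0225, "z": -0.006},
    {"x": 0.032, "y": -0.0225, "z": -0.006},
    {"x": 0.032, "y": -0.0225, "z": -0.006},
    {"x": 0.032, "y": -0.0225, "z": -0.006}
  ]
}}

```text
validation failed for argument at $.st...
```

Request:
{"method": "step_arm", "body": {
  "steps": [
    {"x": 0.032, "y": -0.0225},
    {"x": 0.032, "y": -0.0225},
    {"x": 0.032, "y": -0.0225},
    {"x": 0.032, "y": -0.0225},
    {"x": 0.032, "y": -0.0225}
  ]
}}

```text
validation failed for argument at $.st...
```

Request:
{"method": "step_arm", "body": {
  "steps": [
    {"x": 0.03, "y": -0.02, "z": -0.005, "ax": 0, "ay": 0, "az": 0, "claw": 0.094}
  ]
}}

```text
time_s: 0.18
ee_pos: [0.1618, -0.5061, 0.2085]
eef_rot: [-3.139, 0.001, 0.254]
force: [1.0, 0.3, 0.0]
grip_width: 0.0939
```

Request:
{"method": "step_arm", "body": {
  "steps": [
    {"x": 0.032, "y": -0.0225, "z": -0.003, "ax": 0, "ay": 0, "az": 0, "claw": 0.03},
    {"x": 0.032, "y": -0.0225, "z": -0.003, "ax": 0, "ay": 0, "az": 0, "claw": 0.03},
    {"x": 0.032, "y": -0.0225, "z": -0.003, "ax": 0, "ay": 0, "az": 0, "claw": 0.03},
    {"x": 0.032, "y": -0.0225, "z": -0.003, "ax": 0, "ay": 0, "az": 0, "claw": 0.03},
    {"x": 0.032, "y": -0.0225, "z": -0.003, "ax": 0, "ay": 0, "az": 0, "claw": 0.03}
  ]
}}

```text
time_s: 0.6
ee_pos: [0.2906, -0.3512, 0.2223]
eef_rot: [-3.135, 0.001, 0.248]
force: [1.0, -0.6, -0.3]
grip_width: 0.0642
```

Request:
{"method": "step_arm", "body": {
  "steps": [
    {"x": 0.032, "y": -0.0225, "z": -0.003, "ax": 0, "ay": 0, "az": 0, "claw": 0.03},
    {"x": 0.032, "y": -0.0225, "z": -0.003, "ax": 0, "ay": 0, "az": 0, "claw": 0.03},
    {"x": 0.032, "y": -0.0225, "z": -0.003, "ax": 0, "ay": 0, "az": 0, "claw": 0.03},
    {"x": 0.032, "y": -0.0225, "z": -0.003, "ax": 0, "ay": 0, "az": 0, "claw": 0.03},
    {"x": 0.032, "y": -0.0225, "z": -0.003, "ax": 0, "ay": 0, "az": 0, "claw": 0.03}
  ]
}}

```text
time_s: 1.02
ee_pos: [0.422, -0.1938, 0.2383]
eef_rot: [-3.134, 0.002, 0.247]
force: [0.7, -0.5, 0.0]
grip_width: 0.0316
```

Request:
{"method": "step_arm", "body": {
  "steps": [
    {"x": 0, "y": 0, "z": 0, "ax": 0, "ay": 0, "az": -7, "claw": 0.03},
    {"x": 0, "y": 0, "z": 0, "ax": 0, "ay": 0, "az": -7, "claw": 0.03},
    {"x": 0, "y": 0, "z": 0, "ax": 0, "ay": 0, "az": -7, "claw": 0.03},
    {"x": 0, "y": 0, "z": 0, "ax": 0, "ay": 0, "az": -7, "claw": 0.03},
    {"x": 0, "y": 0, "z": 0, "ax": 0, "ay": 0, "az": -7, "claw": 0.03}
  ]
}}

```text
time_s: 1.43
ee_pos: [0.4264, -0.1857, 0.2377]
eef_rot: [-3.133, -0.004, 0.869]
force: [0.4, 0.7, -0.2]
grip_width: 0.03
```

Request:
{"method": "step_arm", "body": {
  "steps": [
    {"x": 0, "y": 0, "z": 0, "ax": 0, "ay": 0, "az": -7, "claw": 0.03},
    {"x": 0, "y": 0, "z": 0, "ax": 0, "ay": 0, "az": -7, "claw": 0.03},
    {"x": 0, "y": 0, "z": 0, "ax": 0, "ay": 0, "az": -7, "claw": 0.03},
    {"x": 0, "y": 0, "z": 0, "ax": 0, "ay": 0, "az": -7, "claw": 0.03},
    {"x": 0, "y": 0, "z": 0, "ax": 0, "ay": 0, "az": -7, "claw": 0.03}
  ]
}}

```text
time_s: 1.85
ee_pos: [0.4258, -0.185, 0.2364]
eef_rot: [-3.134, -0.009, 1.493]
force: [0.0, 1.2, 0.9]
grip_width: 0.0297
```

Request:
{"method": "step_arm", "body": {
  "steps": [
    {"x": 0, "y": 0, "z": 0, "ax": 0, "ay": 0, "az": -7, "claw": 0.03},
    {"x": 0, "y": 0, "z": 0, "ax": 0, "ay": 0, "az": -7, "claw": 0.03},
    {"x": 0, "y": 0, "z": 0, "ax": 0, "ay": 0, "az": -7, "claw": 0.03},
    {"x": 0, "y": 0, "z": 0, "ax": 0, "ay": 0, "az": -7, "claw": 0.03},
    {"x": 0, "y": 0, "z": 0, "ax": 0, "ay": 0, "az": -7, "claw": 0.03}
  ]
}}

```text
time_s: 2.27
ee_pos: [0.4252, -0.1847, 0.235]
eef_rot: [-3.139, -0.015, 2.118]
force: [-0.2, 0.4, -0.2]
grip_width: 0.0298
```

Request:
{"method": "step_arm", "body": {
  "steps": [
    {"x": 0, "y": 0, "z": 0, "ax": 0, "ay": 0, "az": -7, "claw": 0.03},
    {"x": 0, "y": 0, "z": 0, "ax": 0, "ay": 0, "az": -7, "claw": 0.03},
    {"x": 0, "y": 0, "z": 0, "ax": 0, "ay": 0, "az": -7, "claw": 0.03},
    {"x": 0, "y": 0, "z": 0, "ax": 0, "ay": 0, "az": -7, "claw": 0.03},
    {"x": 0, "y": 0, "z": 0, "ax": 0, "ay": 0, "az": -7, "claw": 0.03}
  ]
}}

```text
time_s: 2.68
ee_pos: [0.4245, -0.1843, 0.2337]
eef_rot: [3.135, -0.016, 2.743]
force: [-0.1, 1.1, -0.5]
grip_width: 0.03
```

Request:
{"method": "step_arm", "body": {
  "steps": [
    {"x": 0, "y": 0, "z": 0, "ax": 0, "ay": 0, "az": -7, "claw": 0.03},
    {"x": 0, "y": 0, "z": 0, "ax": 0, "ay": 0, "az": -7, "claw": 0.03},
    {"x": 0, "y": 0, "z": 0, "ax": 0, "ay": 0, "az": -7, "claw": 0.03},
    {"x": -0.03, "y": 0.03, "z": 0, "ax": 0, "ay": 0, "az": 0, "claw": 0.03},
    {"x": -0.03, "y": 0.03, "z": 0, "ax": 0, "ay": 0, "az": 0, "claw": 0.03}
  ]
}}

```text
time_s: 3.1
ee_pos: [0.483, -0.1284, 0.233]
eef_rot: [3.129, -0.014, 3.126]
force: [1.4, -0.6, 0.5]
grip_width: 0.0297
```

Request:
{"method": "step_arm", "body": {
  "steps": [
    {"x": -0.025, "y": 0.03, "z": 0, "ax": 0, "ay": 0, "az": 0, "claw": 0.03},
    {"x": -0.025, "y": 0.03, "z": 0, "ax": 0, "ay": 0, "az": 0, "claw": 0.03},
    {"x": -0.02, "y": 0.02, "z": 0, "ax": 0, "ay": 0, "az": 0, "claw": 0.03},
    {"x": 0, "y": 0, "z": 0, "ax": 0, "ay": 0, "az": 0, "claw": 0.03}
  ]
}}

```text
time_s: 3.43
ee_pos: [0.5592, -0.0414, 0.2312]
eef_rot: [3.128, -0.016, 3.129]
force: [0.6, 0.5, 0.1]
grip_width: 0.03
```

Run:
```python
from h import *
o=ctrl.get_obs(); im,d=vision.camera("wrist"); np.savez("w1.npz",im=im,d=d,p=o["ee_pos"],r=o["eef_rot"])
print(o["ee_pos"],o["eef_rot"],o["force"],o["joint_vel"],o["qpos"])
cv2.imwrite("pics/w1.png",cv2.resize(im[:,:,::-1],(768,576)))
```

```text
[ 0.55924334 -0.04139118  0.23119115] [ 3.12813378 -0.01625479  3.12887137] [0.5560688 0.4703017 0.1240671] [-0.01168153 -0.01758193  0.04284081 -0.00894686 -0.00317377 -0.02674596] [-0.14461142  0.31616772  1.43983686  0.01136316  1.40348211 -1.70456971]
```

View pics/w1.png

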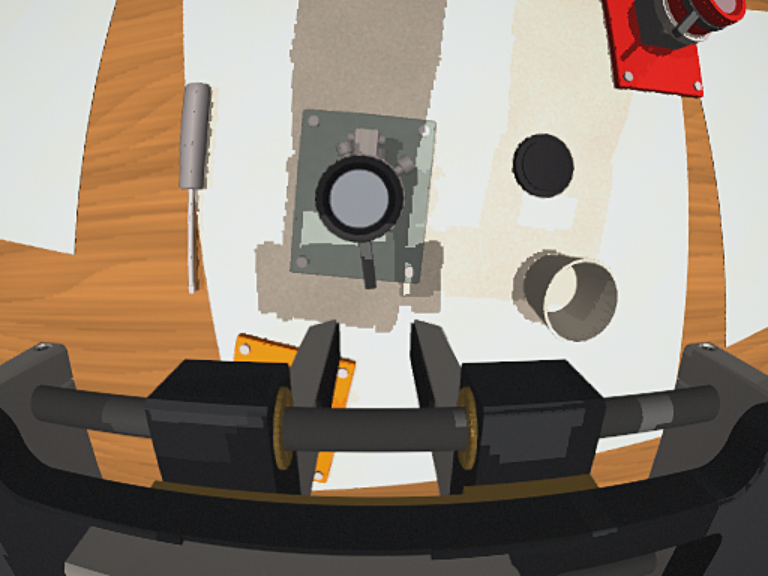

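The wrist view shows the lens top at (359,199) in the enlarged picture. The tab runs from (366,245) to its tip at (370,287). The fingers are below it in the picture.

Run:
```python
from h import *
z=np.load("w1.npz"); P=(z["p"],z["r"]); im=z["im"]
g=im.max(2)
# glass: greyish-blue bright inside dark ring
m=((g<60)).astype(np.uint8)[60:230,190:300]
n,l,s,c=cv2.connectedComponentsWithStats(m); i=1+np.argmax(s[1:,4]); print(s[i]+[190,60,0,0,0])
b=((l==i)*255).astype(np.uint8); cn=cv2.findContours(b,cv2.RETR_EXTERNAL,cv2.CHAIN_APPROX_NONE)[0][0]
(x,y),r=cv2.minEnclosingCircle(cn[cn[:,0,1]<95-0]);print("top circle",x+190,y+60,r)
u=im[60:230,190:300]; v=cv2.resize(u,None,fx=5,fy=5,interpolation=cv2.INTER_CUBIC)[:600]
cv2.imwrite("pics/w1c.png",cv2.convertScaleAbs(v[:,:,::-1],alpha=2,beta=20)[200:800])
ax=wonz(P,359/1.5,199/1.5,.129); t1=wonz(P,370/1.5,287/1.5,.106); t0=wonz(P,366/1.5,245/1.5,.106)
print(ax,t1,t0, np.linalg.norm((t1-ax)[:2]),np.degrees(np.arctan2(*(t1-ax)[[1,0]])),np.degrees(np.arctan2(*(t1-t0)[[1,0]])))
```

```text
[ 210  104   59   58 1305]
top circle 238.93157958984375 131.73947143554688 29.31730842590332
[ 0.50120711 -0.04867409  0.129     ] [ 0.56338926 -0.04250073  0.106     ] [ 0.53359441 -0.04484267  0.106     ] 0.06248783675698297 5.6696729759566615 4.4943332310185475
```

View pics/w1c.png

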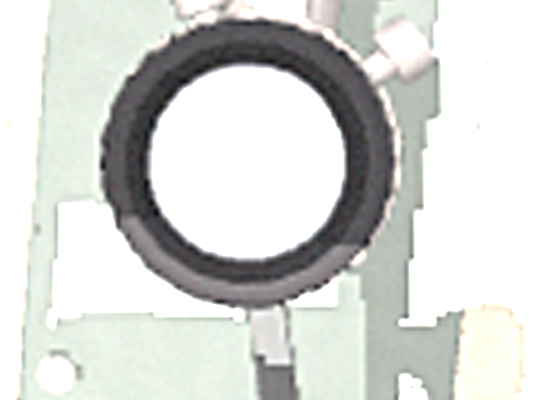

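```bash
cat >> h.py <<'E'
C=np.array([.501,-.048])
def goto(phi,r,z,t=0.0):
    """tool-frame shift/turn to radius r, angle phi (deg), tangential offset t (ccw +)"""
    o=ctrl.get_obs(); a=np.radians(phi); e=np.array([np.cos(a),np.sin(a)]);n=np.array([-e[1],e[0]])
    p=np.r_[C+r*e+t*n,z]; Rc=R.from_euler("xyz",o["eef_rot"]); Rt=R.from_euler("xyz",[np.pi,0,np.pi+a])
    print("shift mm",np.round(1e3*Rc.inv().apply(p-o["ee_pos"]),1),"turn",np.round((Rc.inv()*Rt).as_rotvec(degrees=True),2))
def st():
    o=ctrl.get_obs(); d=o["ee_pos"][:2]-C; y=np.degrees(o["eef_rot"][2])%360-180
    a=np.radians(y); n=np.array([-np.sin(a),np.cos(a)]);e=np.array([np.cos(a),np.sin(a)])
    print("t",o["time_s"],"yawphi",round(y,2),"pos phi",round(np.degrees(np.arctan2(d[1],d[0])),2),"r",round(1e3*np.hypot(*d),1),"z",o["ee_pos"][2].round(4),"Ft",round(o["force"][:2]@n,2),"Fr",round(o["force"][:2]@e,2),"Fz",o["force"][2].round(2),"w",o["grip_width"].round(4),"Mz",o["moment"].round(3))
E
python3 - <<'E'
from h import *
st();goto(5.2,.053,.15)
E
```

```text
Traceback (most recent call last):
  File "h.py", line 25, in st
    print("t",o["time_s"],"yawphi",round(y,2),"pos phi",round(np.degrees(np.arctan2(d[1],d[0])),2),"r",round(1e3*np.hypot(*d),1),"z",o["ee_pos"][2].round(4),"Ft",round(o["force"][:2]@n,2),"Fr",round(o["force"][:2]@e,2),"Fz",o["force"][2].round(2),"w",o["grip_width"].round(4),"Mz",o["moment"].round(3))
                                                                                                                                                                                                                                                           ^^^^^^^^^^^^^^^^^^^^^
AttributeError: 'float' object has no attribute 'round'
```

```bash
sed -i 's/o\["grip_width"\].round(4)/round(o["grip_width"],4)/' h.py
python3 - <<'E'
from h import *
st();goto(5.2,.053,.15)
E
```

```text
t 3.4833 yawphi -0.74 pos phi 5.34 r 57.3 z 0.2311 Ft -0.66 Fr 0.09 Fz -0.7 w 0.03 Mz [ 0.097 -0.134  0.034]
shift mm [ 2.9 -1.7 81.1] turn [ 0.8  -0.93 -5.94]
```

Request:
{"method": "step_arm", "body": {
  "steps": [
    {"x": 0.003, "y": -0.001, "z": 0.03, "ax": 0.8, "ay": -0.9, "az": -6, "claw": 0.03},
    {"x": 0, "y": 0, "z": 0.03, "ax": 0, "ay": 0, "az": 0, "claw": 0.03},
    {"x": 0, "y": 0, "z": 0.015, "ax": 0, "ay": 0, "az": 0, "claw": 0.03},
    {"x": 0, "y": 0, "z": 0, "ax": 0, "ay": 0, "az": 0, "claw": 0.03}
  ]
}}

```text
time_s: 3.82
ee_pos: [0.5529, -0.0452, 0.1538]
eef_rot: [-3.14, 0.001, -3.044]
force: [-0.0, -0.1, -0.4]
grip_width: 0.0298
```

Run:
```python
from h import *
st();goto(5.2,.053,.088)
o=ctrl.get_obs(); im,d=vision.camera("wrist"); np.savez("w2.npz",im=im,d=d,p=o["ee_pos"],r=o["eef_rot"])
cv2.imwrite("pics/w2.png",cv2.convertScaleAbs(cv2.resize(im[:,:,::-1],(768,576)),alpha=1.5,beta=20))
```

```text
t 3.8167 yawphi 5.57 pos phi 3.1 r 52.0 z 0.1538 Ft -0.13 Fr -0.02 Fz -0.45 w 0.0298 Mz [ 0.046 -0.103 -0.034]
shift mm [-1.   2.  65.8] turn [-0.09  0.06  0.37]
```

View pics/w2.png

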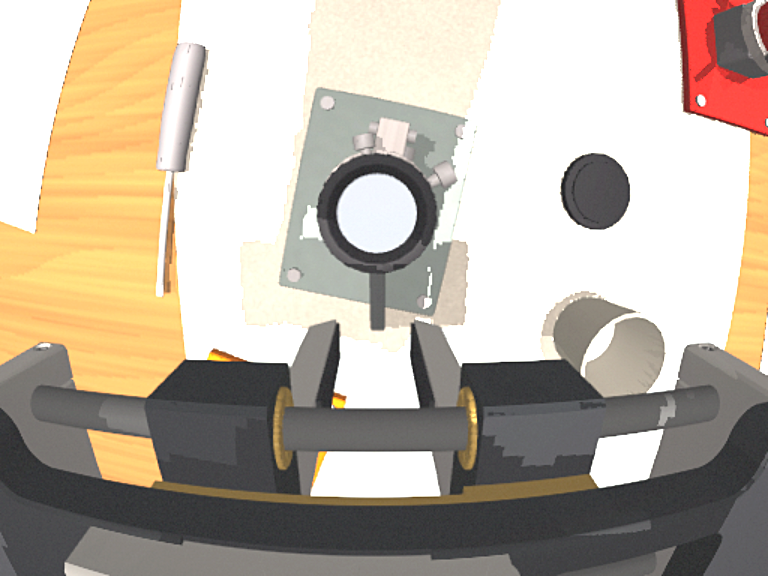

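The tab, from (377,270) to (377,328), is centred between the fingertips at about (340,322) and (413,322). I'm refining the axis estimate from this view.

Run:
```python
from h import *
z=np.load("w2.npz"); P=(z["p"],z["r"])
a=wonz(P,377/1.5,213/1.5,.129);t=wonz(P,377/1.5,328/1.5,.106);b=wonz(P,377/1.5,275/1.5,.106)
print(a,t,b,np.linalg.norm((t-a)[:2]),np.degrees(np.arctan2(*(t-a)[[1,0]])),np.degrees(np.arctan2(*(t-b)[[1,0]])))
```

```text
[ 0.50030406 -0.0487783   0.129     ] [ 0.56320577 -0.04243581  0.106     ] [ 0.53414915 -0.04532624  0.106     ] 0.06322066233044127 5.757777054252836 5.680856860951361
```

Request:
{"method": "step_arm", "body": {
  "steps": [
    {"x": -0.001, "y": 0.001, "z": 0.025, "ax": 0, "ay": 0, "az": 0, "claw": 0.03},
    {"x": 0, "y": 0, "z": 0.025, "ax": 0, "ay": 0, "az": 0, "claw": 0.03},
    {"x": 0, "y": 0, "z": 0.012, "ax": 0, "ay": 0, "az": 0, "claw": 0.03},
    {"x": 0, "y": 0, "z": 0.002, "ax": 0, "ay": 0, "az": 0, "claw": 0.03}
  ]
}}

```text
time_s: 4.2
ee_pos: [0.5562, -0.0474, 0.0958]
eef_rot: [-3.138, 0.01, -3.049]
force: [0.8, -0.2, 0.4]
grip_width: 0.0297
```

Run:
```python
from h import *
st();goto(5.2,.053,.088)
```

```text
t 4.2 yawphi 5.31 pos phi 0.59 r 55.2 z 0.0958 Ft -0.3 Fr 0.81 Fz 0.35 w 0.0297 Mz [ 0.106 -0.146 -0.033]
shift mm [2.1 4.5 7.8] turn [-0.23  0.59  0.11]
```

Request:
{"method": "step_arm", "body": {
  "steps": [
    {"x": 0.001, "y": 0.004, "z": 0.004, "ax": 0, "ay": 0.5, "az": 0, "claw": 0.03},
    {"x": 0, "y": 0, "z": 0.004, "ax": 0, "ay": 0, "az": 0, "claw": 0.03},
    {"x": 0, "y": 0, "z": 0, "ax": 0, "ay": 0, "az": 0, "claw": 0.018},
    {"x": 0, "y": 0, "z": 0, "ax": 0, "ay": 0, "az": 0, "claw": 0.018}
  ]
}}

```text
time_s: 4.53
ee_pos: [0.5562, -0.0445, 0.0917]
eef_rot: [-3.136, 0.005, -3.051]
force: [0.3, 0.3, 0.0]
grip_width: 0.0204
```

```bash
sed -i 's/^C=.*/C=np.array([.5003,-.0487])/' h.py
python3 - <<'E'
from h import *
st();goto(5.7,.053,.088)
E
```

```text
t 4.5333 yawphi 5.21 pos phi 4.27 r 56.0 z 0.0917 Ft 0.23 Fr 0.3 Fz 0.03 w 0.0204 Mz [ 0.037 -0.15   0.026]
shift mm [3.1 1.4 3.6] turn [-0.31  0.31 -0.49]
```

Request:
{"method": "step_arm", "body": {
  "steps": [
    {"x": 0.002, "y": -0.001, "z": 0.003, "ax": 0, "ay": 0, "az": 1, "claw": 0.014},
    {"x": 0.0005, "y": -0.003, "z": 0, "ax": 0, "ay": 0, "az": 3, "claw": 0.014},
    {"x": 0.0005, "y": -0.003, "z": 0, "ax": 0, "ay": 0, "az": 3, "claw": 0.014},
    {"x": 0, "y": -0.003, "z": 0, "ax": 0, "ay": 0, "az": 3, "claw": 0.014},
    {"x": 0, "y": -0.003, "z": 0, "ax": 0, "ay": 0, "az": 3, "claw": 0.014}
  ]
}}

```text
time_s: 4.95
ee_pos: [0.5537, -0.0575, 0.0907]
eef_rot: [-3.139, 0.01, 2.995]
force: [0.1, 1.3, -1.5]
grip_width: 0.014
```

Run:
```python
from h import *
st();goto(-16,.053,.088)
```

```text
t 4.95 yawphi -8.4 pos phi -9.37 r 54.1 z 0.0907 Ft 1.34 Fr -0.12 Fz -1.48 w 0.014 Mz [ 0.28  -0.101  0.02 ]
shift mm [ 1.6 -6.1  2.7] turn [-0.12  0.59  7.6 ]
```

Request:
{"method": "step_arm", "body": {
  "steps": [
    {"x": 0.0005, "y": -0.002, "z": 0.001, "ax": 0, "ay": 0.5, "az": 2, "claw": 0.014},
    {"x": 0, "y": -0.002, "z": 0.001, "ax": 0, "ay": 0, "az": 2, "claw": 0.014},
    {"x": 0, "y": -0.002, "z": 0, "ax": 0, "ay": 0, "az": 2, "claw": 0.014},
    {"x": 0, "y": -0.002, "z": 0, "ax": 0, "ay": 0, "az": 2, "claw": 0.014}
  ]
}}

```text
time_s: 5.28
ee_pos: [0.5518, -0.0655, 0.0901]
eef_rot: [-3.141, 0.004, 2.843]
force: [-0.3, 2.5, -2.1]
grip_width: 0.0141
```

Run:
```python
from h import *
st();goto(-22,.053,.088)
```

```text
t 5.2833 yawphi -17.12 pos phi -18.03 r 54.2 z 0.0901 Ft 2.32 Fr -1.07 Fz -2.11 w 0.0141 Mz [ 0.344 -0.188  0.037]
shift mm [ 1.4 -3.6  2.1] turn [-0.04  0.21  4.88]
```

Request:
{"method": "step_arm", "body": {
  "steps": [
    {"x": 0.0002, "y": -0.0008, "z": 0, "ax": 0, "ay": 0, "az": 0.8, "claw": 0.014},
    {"x": 0, "y": -0.0008, "z": 0, "ax": 0, "ay": 0, "az": 0.8, "claw": 0.014},
    {"x": 0, "y": -0.0008, "z": 0, "ax": 0, "ay": 0, "az": 0.8, "claw": 0.014},
    {"x": 0, "y": -0.0008, "z": 0, "ax": 0, "ay": 0, "az": 0.8, "claw": 0.014},
    {"x": 0, "y": -0.0008, "z": 0, "ax": 0, "ay": 0, "az": 0.8, "claw": 0.014}
  ]
}}

```text
time_s: 5.7
ee_pos: [0.5503, -0.0693, 0.0907]
eef_rot: [3.141, 0.005, 2.766]
force: [1.1, 0.2, -1.3]
grip_width: 0.0144
```

```bash
python3 -c "
from h import *
st()"
```

```text
t 5.7 yawphi -21.52 pos phi -22.39 r 54.1 z 0.0907 Ft 0.58 Fr 0.99 Fz -1.3 w 0.0144 Mz [ 0.252 -0.24   0.029]
```

Request:
{"method": "step_arm", "body": {
  "steps": [
    {"x": 0.0002, "y": -0.0009, "z": 0.0003, "ax": 0, "ay": 0, "az": 1, "claw": 0.014},
    {"x": 0, "y": -0.0009, "z": 0.0003, "ax": 0, "ay": 0, "az": 1, "claw": 0.014},
    {"x": 0, "y": -0.0009, "z": 0.0003, "ax": 0, "ay": 0, "az": 1, "claw": 0.014},
    {"x": 0, "y": -0.0009, "z": 0, "ax": 0, "ay": 0, "az": 1, "claw": 0.014},
    {"x": 0, "y": -0.0009, "z": 0, "ax": 0, "ay": 0, "az": 1, "claw": 0.014}
  ]
}}

```text
time_s: 6.12
ee_pos: [0.5484, -0.0737, 0.0903]
eef_rot: [3.14, 0.006, 2.67]
force: [0.5, 1.2, 0.4]
grip_width: 0.0141
```

Request:
{"method": "step_arm", "body": {
  "steps": [
    {"x": 0.0002, "y": -0.0009, "z": 0.0003, "ax": 0, "ay": 0, "az": 1, "claw": 0.014},
    {"x": 0, "y": -0.0009, "z": 0, "ax": 0, "ay": 0, "az": 1, "claw": 0.014},
    {"x": 0, "y": -0.0009, "z": 0, "ax": 0, "ay": 0, "az": 1, "claw": 0.014},
    {"x": 0, "y": -0.0009, "z": 0, "ax": 0, "ay": 0, "az": 1, "claw": 0.014},
    {"x": 0, "y": -0.0009, "z": 0, "ax": 0, "ay": 0, "az": 1, "claw": 0.014}
  ]
}}

```text
time_s: 6.53
ee_pos: [0.5459, -0.078, 0.09]
eef_rot: [3.14, 0.006, 2.573]
force: [0.5, 1.8, 1.1]
grip_width: 0.0144
```

```bash
python3 -c "
from h import *
st()"
```

```text
t 6.5333 yawphi -32.57 pos phi -32.67 r 54.2 z 0.09 Ft 1.8 Fr -0.5 Fz 1.08 w 0.0144 Mz [ 0.222 -0.191  0.106]
```

Request:
{"method": "step_arm", "body": {
  "steps": [
    {"x": 0.0002, "y": -0.0009, "z": 0, "ax": 0, "ay": 0, "az": 1, "claw": 0.014},
    {"x": 0, "y": -0.0009, "z": 0, "ax": 0, "ay": 0, "az": 1, "claw": 0.014},
    {"x": 0, "y": -0.0009, "z": 0, "ax": 0, "ay": 0, "az": 1, "claw": 0.014},
    {"x": 0, "y": -0.0009, "z": 0, "ax": 0, "ay": 0, "az": 1, "claw": 0.014},
    {"x": 0, "y": -0.0009, "z": 0, "ax": 0, "ay": 0, "az": 1, "claw": 0.014}
  ]
}}

```text
time_s: 6.95
ee_pos: [0.543, -0.082, 0.09]
eef_rot: [3.139, 0.006, 2.476]
force: [-0.1, 2.2, 0.4]
grip_width: 0.0143
```

```bash
python3 -c "
from h import *
st()"
```

```text
t 6.95 yawphi -38.13 pos phi -37.96 r 54.1 z 0.09 Ft 1.66 Fr -1.47 Fz 0.35 w 0.0143 Mz [ 0.188 -0.26   0.014]
```

Request:
{"method": "step_arm", "body": {
  "steps": [
    {"x": 0.0002, "y": -0.0009, "z": 0, "ax": 0, "ay": 0, "az": 0.9, "claw": 0.014},
    {"x": 0, "y": -0.0009, "z": 0, "ax": 0, "ay": 0, "az": 0.9, "claw": 0.014},
    {"x": 0, "y": -0.0009, "z": 0, "ax": 0, "ay": 0, "az": 0.9, "claw": 0.014},
    {"x": 0, "y": -0.0009, "z": 0, "ax": 0, "ay": 0, "az": 0.9, "claw": 0.014},
    {"x": 0, "y": -0.0009, "z": 0, "ax": 0, "ay": 0, "az": 0.9, "claw": 0.014}
  ]
}}

```text
time_s: 7.37
ee_pos: [0.5398, -0.0858, 0.0901]
eef_rot: [3.138, 0.006, 2.389]
force: [1.3, 0.3, 0.3]
grip_width: 0.0137
```

```bash
python3 -c "
from h import *
st()"
```

```text
t 7.3667 yawphi -43.14 pos phi -43.22 r 54.2 z 0.0901 Ft 1.08 Fr 0.76 Fz 0.26 w 0.0137 Mz [ 0.211 -0.303  0.015]
```

Request:
{"method": "step_arm", "body": {
  "steps": [
    {"x": 0.0002, "y": -0.0009, "z": 0, "ax": 0, "ay": 0, "az": 0.9, "claw": 0.014},
    {"x": 0, "y": -0.0009, "z": 0, "ax": 0, "ay": 0, "az": 0.9, "claw": 0.014},
    {"x": 0, "y": -0.0009, "z": 0, "ax": 0, "ay": 0, "az": 0.9, "claw": 0.014},
    {"x": 0, "y": -0.0009, "z": 0, "ax": 0, "ay": 0, "az": 0.9, "claw": 0.014},
    {"x": 0, "y": -0.0009, "z": 0, "ax": 0, "ay": 0, "az": 0.9, "claw": 0.014}
  ]
}}

```text
time_s: 7.78
ee_pos: [0.5361, -0.0893, 0.09]
eef_rot: [3.138, 0.006, 2.301]
force: [1.9, 1.5, 0.5]
grip_width: 0.0139
```

```bash
python3 -c "
from h import *
st()"
```

```text
t 7.7833 yawphi -48.14 pos phi -48.55 r 54.1 z 0.09 Ft 2.42 Fr 0.13 Fz 0.49 w 0.0139 Mz [ 0.141 -0.348 -0.005]
```

Request:
{"method": "step_arm", "body": {
  "steps": [
    {"x": 0.0002, "y": -0.0009, "z": 0, "ax": 0, "ay": 0, "az": 0.9, "claw": 0.014},
    {"x": 0, "y": -0.0009, "z": 0, "ax": 0, "ay": 0, "az": 0.9, "claw": 0.014},
    {"x": 0, "y": -0.0009, "z": 0, "ax": 0, "ay": 0, "az": 0.9, "claw": 0.014},
    {"x": 0, "y": -0.0009, "z": 0, "ax": 0, "ay": 0, "az": 0.9, "claw": 0.014},
    {"x": 0, "y": -0.0009, "z": 0, "ax": 0, "ay": 0, "az": 0.9, "claw": 0.014}
  ]
}}

```text
time_s: 8.2
ee_pos: [0.5324, -0.0922, 0.0901]
eef_rot: [3.137, 0.006, 2.214]
force: [4.1, 2.8, -0.5]
grip_width: 0.0141
```

```bash
python3 -c "
from h import *
st()"
```

```text
t 8.2 yawphi -53.14 pos phi -53.51 r 54.1 z 0.0901 Ft 4.99 Fr 0.21 Fz -0.45 w 0.0141 Mz [ 0.621 -0.771  0.13 ]
```

Tangential force has risen to 5 N, probably the stop. I'm pressing on in small steps.

Request:
{"method": "step_arm", "body": {
  "steps": [
    {"x": 0, "y": -0.0005, "z": 0, "ax": 0, "ay": 0, "az": 0, "claw": 0.014}
  ]
}}

```text
time_s: 8.28
ee_pos: [0.5322, -0.0924, 0.0902]
eef_rot: [3.136, 0.006, 2.213]
force: [4.1, 2.8, -1.0]
grip_width: 0.014
```

```bash
python3 -c "
from h import *
st()"
```

```text
t 8.2833 yawphi -53.23 pos phi -53.83 r 54.1 z 0.0902 Ft 4.97 Fr 0.22 Fz -1.03 w 0.014 Mz [ 0.568 -0.883  0.018]
```

Request:
{"method": "step_arm", "body": {
  "steps": [
    {"x": 0, "y": -0.0008, "z": 0, "ax": 0, "ay": 0, "az": 0, "claw": 0.014}
  ]
}}

```text
time_s: 8.37
ee_pos: [0.5319, -0.0926, 0.0902]
eef_rot: [3.135, 0.007, 2.212]
force: [4.8, 3.8, -2.6]
grip_width: 0.0138
```

```bash
python3 -c "
from h import *
st()"
```

```text
t 8.3667 yawphi -53.24 pos phi -54.32 r 54.1 z 0.0902 Ft 6.15 Fr -0.21 Fz -2.6 w 0.0138 Mz [ 0.609 -1.156  0.076]
```

Request:
{"method": "step_arm", "body": {
  "steps": [
    {"x": 0, "y": -0.0008, "z": 0, "ax": 0, "ay": 0, "az": 0, "claw": 0.014}
  ]
}}

```text
time_s: 8.45
ee_pos: [0.5316, -0.0929, 0.0903]
eef_rot: [3.134, 0.007, 2.212]
force: [5.9, 4.2, -3.0]
grip_width: 0.014
```

```bash
python3 -c "
from h import *
st()"
```

```text
t 8.45 yawphi -53.24 pos phi -54.71 r 54.2 z 0.0903 Ft 7.28 Fr 0.16 Fz -2.98 w 0.014 Mz [ 0.724 -1.3    0.047]
```

Request:
{"method": "step_arm", "body": {
  "steps": [
    {"x": 0, "y": -0.0005, "z": 0, "ax": 0, "ay": 0, "az": 0, "claw": 0.014}
  ]
}}

```text
time_s: 8.53
ee_pos: [0.5316, -0.093, 0.0903]
eef_rot: [3.133, 0.007, 2.212]
force: [5.3, 4.4, -2.5]
grip_width: 0.0141
```

```bash
python3 -c "
from h import *
st()"
```

```text
t 8.5333 yawphi -53.24 pos phi -54.75 r 54.2 z 0.0903 Ft 6.89 Fr -0.37 Fz -2.52 w 0.0141 Mz [ 0.763 -1.232  0.081]
```

Request:
{"method": "step_arm", "body": {
  "steps": [
    {"x": 0, "y": -0.0005, "z": 0, "ax": 0, "ay": 0, "az": 0, "claw": 0.014},
    {"x": 0, "y": -0.0005, "z": 0, "ax": 0, "ay": 0, "az": 0, "claw": 0.014}
  ]
}}

```text
time_s: 8.7
ee_pos: [0.5316, -0.093, 0.0903]
eef_rot: [3.131, 0.008, 2.213]
force: [6.6, 4.2, -2.6]
grip_width: 0.0143
```

```bash
python3 -c "
from h import *
st()"
```

```text
t 8.7 yawphi -53.23 pos phi -54.76 r 54.2 z 0.0903 Ft 7.8 Fr 0.55 Fz -2.64 w 0.0143 Mz [ 0.761 -1.168  0.021]
```

Request:
{"method": "step_arm", "body": {
  "steps": [
    {"x": 0, "y": -0.0005, "z": 0, "ax": 0, "ay": 0, "az": 0, "claw": 0.014},
    {"x": 0, "y": -0.0005, "z": 0, "ax": 0, "ay": 0, "az": 0, "claw": 0.014},
    {"x": 0, "y": -0.0005, "z": 0, "ax": 0, "ay": 0, "az": 0, "claw": 0.014},
    {"x": 0, "y": -0.0005, "z": 0, "ax": 0, "ay": 0, "az": 0, "claw": 0.014},
    {"x": 0, "y": -0.0005, "z": 0, "ax": 0, "ay": 0, "az": 0, "claw": 0.014}
  ]
}}

```text
time_s: 9.12
ee_pos: [0.5316, -0.093, 0.0902]
eef_rot: [3.125, 0.01, 2.213]
force: [5.9, 4.0, -2.8]
grip_width: 0.0141
```

Run:
```python
from h import *
st()
o=ctrl.get_obs(); im,d=vision.camera("wrist"); np.savez("w3.npz",im=im,d=d,p=o["ee_pos"],r=o["eef_rot"])
cv2.imwrite("pics/w3.png",cv2.convertScaleAbs(cv2.resize(im[:,:,::-1],(768,576)),alpha=1.7,beta=25))
st()
```

```text
t 9.1167 yawphi -53.18 pos phi -54.72 r 54.2 z 0.0902 Ft 7.17 Fr 0.31 Fz -2.78 w 0.0141 Mz [ 0.692 -1.26   0.059]
t 9.1667 yawphi -53.18 pos phi -54.7 r 54.2 z 0.0902 Ft 6.59 Fr 0.35 Fz -2.14 w 0.0137 Mz [ 0.649 -1.204  0.043]
```

View pics/w3.png

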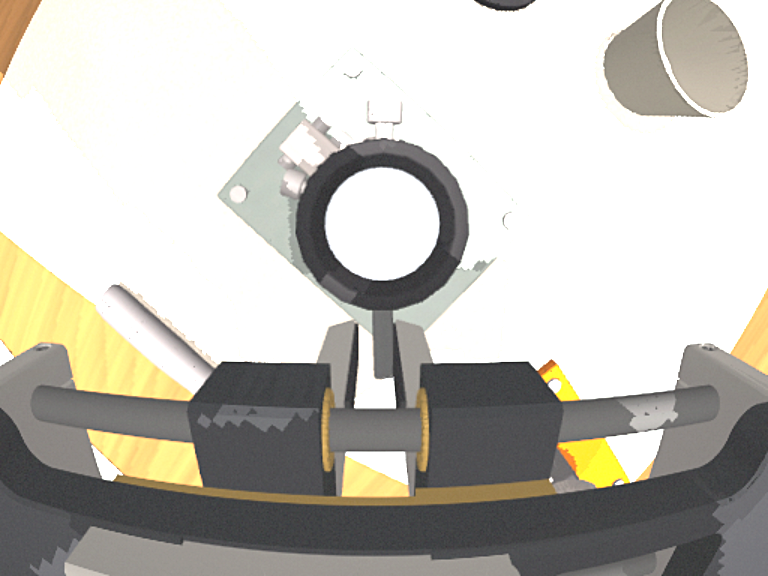

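The stop was held at 6 to 8 N for about 0.8 s. The tab runs from (382,312) to (384,376), with its +tangent side against the right finger. I'm reading the stop angle from this picture.

```bash
cat >> h.py <<'E'
def tab(f,g,b,t):
    z=np.load(f);P=(z["p"],z["r"]);s=1/1.5
    a=wonz(P,g[0]*s,g[1]*s,.129);b=wonz(P,b[0]*s,b[1]*s,.106);t=wonz(P,t[0]*s,t[1]*s,.106)
    A=lambda v:np.degrees(np.arctan2(v[1],v[0])).round(2)
    print("axis",a.round(4),"r tip",np.linalg.norm((t-a)[:2]).round(4),"ang axis-tip",A(t-a),"C-tip",A(t[:2]-C),"C-base",A(b[:2]-C),"base-tip",A(t-b))
E
python3 - <<'E'
from h import *
tab("w2.npz",(377,213),(377,275),(377,328))
tab("w3.npz",(382,223),(382.5,315),(384,376))
goto(-10,.053,.09)
E
```

```text
axis [ 0.5003 -0.0495  0.129 ] r tip 0.0632 ang axis-tip 5.76 C-tip 5.01 C-base 4.43 base-tip 5.68
axis [ 0.5    -0.0485  0.129 ] r tip 0.0637 ang axis-tip -51.46 C-tip -51.55 C-base -51.62 base-tip -51.47
shift mm [15.6 37.7  0.7] turn [  0.7    0.89 -43.18]
```

Request:
{"method": "step_arm", "body": {
  "steps": [
    {"x": 0, "y": 0.001, "z": 0, "ax": 0.7, "ay": 0.9, "az": 0, "claw": 0.014},
    {"x": 0, "y": 0.002, "z": 0, "ax": 0, "ay": 0, "az": -2, "claw": 0.013},
    {"x": 0, "y": 0.0025, "z": 0, "ax": 0, "ay": 0, "az": -2.5, "claw": 0.013},
    {"x": 0, "y": 0.0025, "z": 0, "ax": 0, "ay": 0, "az": -2.5, "claw": 0.013},
    {"x": 0, "y": 0.0025, "z": 0, "ax": 0, "ay": 0, "az": -2.5, "claw": 0.013}
  ]
}}

```text
time_s: 9.58
ee_pos: [0.5386, -0.0868, 0.0899]
eef_rot: [3.141, -0.01, 2.384]
force: [-1.2, -0.8, 0.4]
grip_width: 0.013
```

```bash
python3 -c "
from h import *
st();goto(-20,.054,.09)"
```

```text
t 9.5833 yawphi -43.39 pos phi -44.91 r 54.0 z 0.0899 Ft -1.38 Fr -0.37 Fz 0.44 w 0.013 Mz [-0.174  0.07  -0.038]
shift mm [ 4.4 22.9 -0.1] turn [  0.15  -0.57 -23.39]
```

Request:
{"method": "step_arm", "body": {
  "steps": [
    {"x": 0, "y": 0.0025, "z": 0, "ax": 0, "ay": -0.5, "az": -2.5, "claw": 0.013},
    {"x": 0, "y": 0.0025, "z": 0, "ax": 0, "ay": 0, "az": -2.5, "claw": 0.013},
    {"x": 0, "y": 0.0025, "z": 0, "ax": 0, "ay": 0, "az": -2.5, "claw": 0.013},
    {"x": 0, "y": 0.0025, "z": 0, "ax": 0, "ay": 0, "az": -2.5, "claw": 0.013},
    {"x": 0, "y": 0.0025, "z": 0, "ax": 0, "ay": 0, "az": -2.5, "claw": 0.013}
  ]
}}

```text
time_s: 10.0
ee_pos: [0.545, -0.0787, 0.0896]
eef_rot: [-3.136, -0.007, 2.613]
force: [-0.4, -1.0, 1.3]
grip_width: 0.013
```

```bash
python3 -c "
from h import *
st();goto(-9,.054,.09)"
```

```text
t 10.0 yawphi -30.27 pos phi -33.83 r 53.8 z 0.0896 Ft -1.02 Fr 0.17 Fz 1.35 w 0.013 Mz [-0.349 -0.084  0.038]
shift mm [ 3.4 22.9 -0.5] turn [ -0.22  -0.44 -21.27]
```

Request:
{"method": "step_arm", "body": {
  "steps": [
    {"x": 0, "y": 0.003, "z": 0, "ax": 0, "ay": -0.4, "az": -2.5, "claw": 0.013},
    {"x": 0, "y": 0.003, "z": 0, "ax": 0, "ay": 0, "az": -2.5, "claw": 0.013},
    {"x": 0, "y": 0.003, "z": 0, "ax": 0, "ay": 0, "az": -2.5, "claw": 0.013},
    {"x": 0, "y": 0.003, "z": 0, "ax": 0, "ay": 0, "az": -2, "claw": 0.013},
    {"x": 0, "y": 0.003, "z": 0, "ax": 0, "ay": 0, "az": -2, "claw": 0.013}
  ]
}}

```text
time_s: 10.42
ee_pos: [0.5506, -0.0672, 0.0894]
eef_rot: [-3.132, -0.006, 2.824]
force: [1.1, -1.4, 0.8]
grip_width: 0.0129
```

```bash
python3 -c "
from h import *
st();goto(-9,.054,.09)"
```

```text
t 10.4167 yawphi -18.18 pos phi -20.13 r 53.6 z 0.0894 Ft -1.0 Fr 1.46 Fz 0.77 w 0.0129 Mz [-0.413 -0.248 -0.032]
shift mm [ 0.3 10.4 -0.7] turn [-0.55 -0.37 -9.17]
```

Request:
{"method": "step_arm", "body": {
  "steps": [
    {"x": 0, "y": 0.0025, "z": 0, "ax": -0.5, "ay": -0.3, "az": -2, "claw": 0.013},
    {"x": 0, "y": 0.002, "z": 0, "ax": 0, "ay": 0, "az": -2, "claw": 0.013},
    {"x": 0, "y": 0.0015, "z": 0, "ax": 0, "ay": 0, "az": -1.5, "claw": 0.013},
    {"x": 0, "y": 0.001, "z": 0, "ax": 0, "ay": 0, "az": -1, "claw": 0.013},
    {"x": 0, "y": 0, "z": 0, "ax": 0, "ay": 0, "az": 0, "claw": 0.013}
  ]
}}

```text
time_s: 10.83
ee_pos: [0.552, -0.0617, 0.0893]
eef_rot: [-3.137, -0.005, 2.946]
force: [-0.8, 0.2, -1.0]
grip_width: 0.0132
```

Run:
```python
from h import *
st();goto(-9,.054,.09)
o=ctrl.get_obs(); im,d=vision.camera("wrist"); np.savez("w4.npz",im=im,d=d,p=o["ee_pos"],r=o["eef_rot"])
cv2.imwrite("pics/w4.png",cv2.convertScaleAbs(cv2.resize(im[:,:,::-1],(768,576)),alpha=1.7,beta=25))
```

```text
t 10.8333 yawphi -11.22 pos phi -14.16 r 53.3 z 0.0893 Ft 0.09 Fr -0.82 Fz -0.98 w 0.0132 Mz [ 0.056 -0.174  0.024]
shift mm [-0.7  4.8 -0.7] turn [-0.25 -0.31 -2.21]
```

View pics/w4.png

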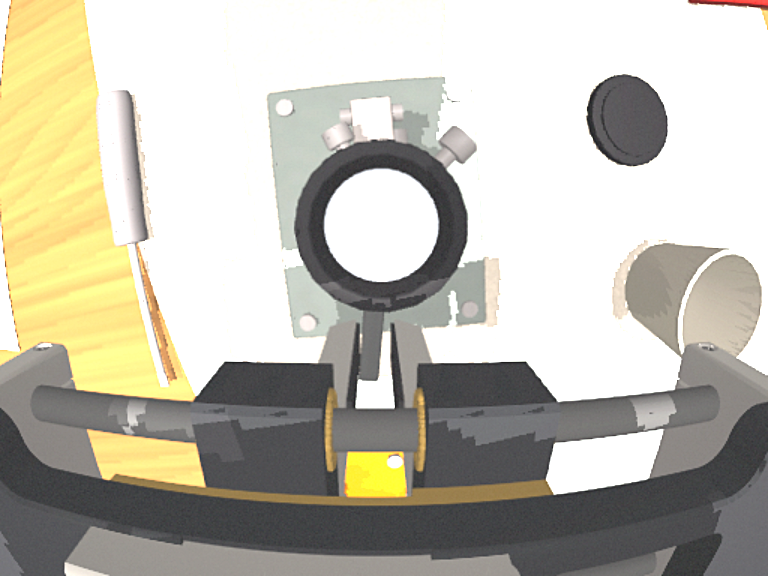

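The tab is now against the left finger, with its base at (373,315), tip at (370,379) and glass centre at (381,224).

Run:
```python
from h import *
tab("w3.npz",(382,223),(382.5,315),(384,376))
tab("w4.npz",(381,224.5),(373,315),(370,379))
```

```text
axis [ 0.5004 -0.0481  0.129 ] r tip 0.0638 ang axis-tip -51.47 C-tip -51.06 C-base -50.78 base-tip -51.47
axis [ 0.5   -0.049  0.129] r tip 0.0639 ang axis-tip -14.73 C-tip -15.05 C-base -15.98 base-tip -13.8
```

The tab is about 36.7° back from the stop, so it needs about 3.3° more (roughly 3 mm).

Request:
{"method": "step_arm", "body": {
  "steps": [
    {"x": 0, "y": 0.001, "z": 0, "ax": 0, "ay": 0, "az": 0, "claw": 0.013},
    {"x": 0, "y": 0.001, "z": 0, "ax": 0, "ay": 0, "az": 0, "claw": 0.013},
    {"x": 0, "y": 0.001, "z": 0, "ax": 0, "ay": 0, "az": 0, "claw": 0.013},
    {"x": 0, "y": 0, "z": 0, "ax": 0, "ay": 0, "az": 0, "claw": 0.013}
  ]
}}

```text
time_s: 11.22
ee_pos: [0.5524, -0.0591, 0.0892]
eef_rot: [-3.137, -0.006, 2.942]
force: [-0.0, -0.8, 0.5]
grip_width: 0.0129
```

Run:
```python
from h import *
st();goto(-9,.054,.09)
```

```text
t 11.2167 yawphi -11.42 pos phi -11.32 r 53.2 z 0.0892 Ft -0.74 Fr 0.13 Fz 0.51 w 0.0129 Mz [-0.076 -0.219 -0.006]
shift mm [-0.8  2.2 -0.9] turn [-0.28 -0.35 -2.42]
```

Request:
{"method": "step_arm", "body": {
  "steps": [
    {"x": 0, "y": 0, "z": 0, "ax": 0, "ay": 0, "az": 0, "claw": 0.026},
    {"x": 0, "y": 0, "z": 0, "ax": 0, "ay": 0, "az": 0, "claw": 0.026},
    {"x": 0, "y": -0.002, "z": -0.01, "ax": 0, "ay": 0, "az": 0, "claw": 0.026},
    {"x": 0, "y": 0, "z": -0.02, "ax": 0, "ay": 0, "az": 0, "claw": 0.026},
    {"x": 0, "y": 0, "z": -0.03, "ax": 0, "ay": 0, "az": 0, "claw": 0.026}
  ]
}}

```text
time_s: 11.63
ee_pos: [0.5494, -0.0602, 0.1462]
eef_rot: [-3.137, -0.018, 2.942]
force: [0.9, -0.3, 0.0]
grip_width: 0.0257
```

Request:
{"method": "step_arm", "body": {
  "steps": [
    {"x": -0.005, "y": 0, "z": -0.03, "ax": 0, "ay": 0, "az": 0, "claw": 0.026},
    {"x": 0, "y": 0, "z": 0, "ax": 0, "ay": 0, "az": 0, "claw": 0.026},
    {"x": 0, "y": 0, "z": 0, "ax": 0, "ay": 0, "az": 0, "claw": 0.026}
  ]
}}

```text
time_s: 11.88
ee_pos: [0.5563, -0.0616, 0.1851]
eef_rot: [-3.137, -0.01, 2.942]
force: [-0.3, -0.4, -1.5]
grip_width: 0.0256
```

Run:
```python
from h import *
st()
o=ctrl.get_obs(); im,d=vision.camera("wrist"); np.savez("w5.npz",im=im,d=d,p=o["ee_pos"],r=o["eef_rot"])
cv2.imwrite("pics/w5.png",cv2.convertScaleAbs(cv2.resize(im[:,:,::-1],(768,576)),alpha=1.7,beta=25))
```

```text
t 11.8833 yawphi -11.44 pos phi -12.94 r 57.5 z 0.1851 Ft -0.46 Fr -0.24 Fz -1.45 w 0.0256 Mz [ 0.045 -0.171  0.04 ]
```

View pics/w5.png

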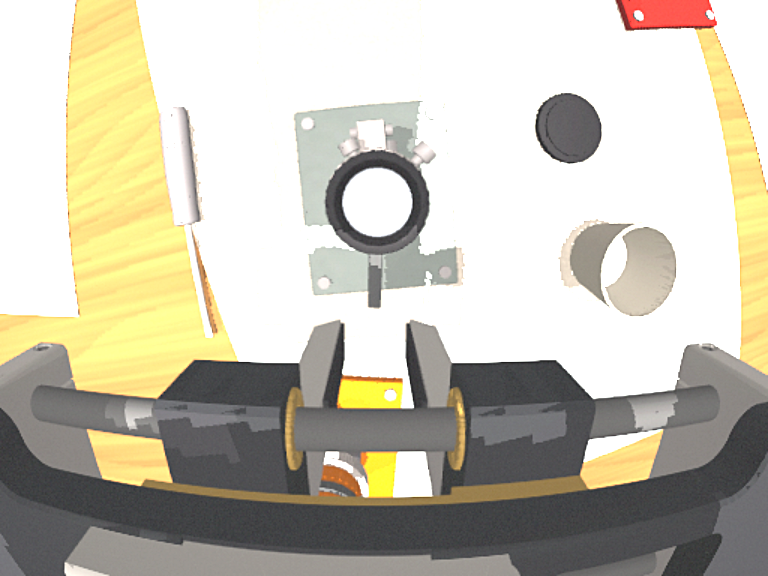

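The fingers are clear. The tab runs from (376,257) to (374.5,306), glass centre (377.5,202). The tub, cap and screwdriver look undisturbed.

Run:
```python
from h import *
tab("w5.npz",(377.5,202),(376,257),(374.5,306))
tab("w5.npz",(377.5,202),(376,257),(374.5,306))
im,d=vision.camera("scene"); a=np.load("scene0.npz")["im"]
cv2.imwrite("pics/sc5.png",np.vstack([a,im])[:,:,::-1][:, :400] if 0 else np.hstack([a[100:320,100:400],im[100:320,100:400]])[:,:,::-1])
```

```text
axis [ 0.5007 -0.0487  0.129 ] r tip 0.0632 ang axis-tip -12.92 C-tip -12.85 C-base -12.63 base-tip -13.1
axis [ 0.5007 -0.0487  0.129 ] r tip 0.0632 ang axis-tip -12.92 C-tip -12.85 C-base -12.63 base-tip -13.1
```

View pics/sc5.png

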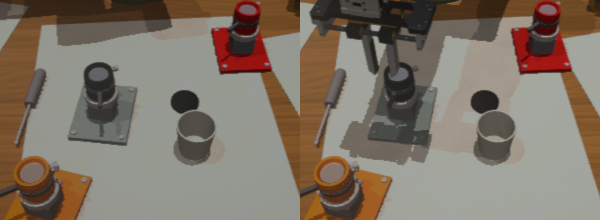

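```bash
python3 -c "
from h import *
print(ticket.hand_in())"
```

```text
the job is handed in; nothing more can be done
None
```

I closed the grey stand's iris ring to its stop, held it there, turned it back about 39° and handed the job in. The hand-in reports no verdict.

- **Stop:** I straddled the tab with the fingers and turned it clockwise about 57°, from +5.7° to −51.5°, until it met the stop. I then pressed with about 5–8 N (readings at the end of each move) for roughly 0.8 s, below the 13 N limit.
- **Setting:** after letting go and lifting clear, the wrist picture put the tab at −12.9°, which is 38.6° back from the stop. The tool position had suggested 39.6°. The two disagree by about 1°, and both are inside 35–45°.
- **Surroundings:** by eye, before-and-after scene pictures show the cap, screwdriver and tub where they were. The fingers are clear of everything, about 80 mm above the tab. I felt no contact with the fixed rings, but I had no direct way to measure it.

The wrist camera's estimate of the lens axis varied by up to 1 mm between scripts. The tab angles taken relative to that axis stayed consistent.

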